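# Make up two gingerbread decorating kits

## Task

Make up the two decorating kits from the stock on the bench. The tray with the slotted rack gets the star cutter and the short jar, one upright in each of its two compartments (either way round), and the stencil board from the small stand, put upright and centred fully down into the rack's free slot between the two boards already there; the plain tray gets the heart cutter and the tall slim jar, one upright in each compartment (either way round). Leave the round cutter and the flat tin where they are.

Things in the scene. Friction and masses are not known exactly. Their poses are not given: they have to be found in the camera images.
- star_cutter_grip (a point): Star cookie cutter, steel: six-pointed outline, 68 mm from point to point, rim 22 mm high. A wooden grip bar 50 x 16 x 16 mm bridges it on two struts, along its x. The point: centre of the bar, over the cutter's middle, 50 mm above its underside; z up. Grasp the bar level with the point across its 16 mm width (y). It may stand at any yaw in its compartment.
- heart_cutter_grip (a point): Heart cookie cutter, steel: heart outline about 65 mm wide (x) and 61 mm long (y), notch towards +y, rim 22 mm high. A wooden grip bar 50 x 16 x 16 mm bridges it on two struts, along its x. The point: centre of the bar, over the cutter's middle, 50 mm above its underside; z up. Grasp the bar level with the point across its 16 mm width (y). It may stand at any yaw in its compartment.
- round_cutter_grip (a point): Round cookie cutter, steel: circle of 63 mm diameter, rim 22 mm high. A wooden grip bar 50 x 16 x 16 mm bridges it on two struts, along its x. The point: centre of the bar, over the cutter's middle, 50 mm above its underside; z up. Grasp the bar level with the point across its 16 mm width (y). Not part of the kits: it stays within 30 mm of where it is.
- short_jar_mid (a point): Short round jar, 48 mm diameter, 75 mm high, grey metal cap, standing. The point is on its axis half-way up (37.5 mm above its underside), where it can be grasped from any side; z up.
- tall_jar_mid (a point): Tall slim round jar, 40 mm diameter, 110 mm high, with a white cap, standing. The point is on its axis 70 mm above its underside, 40 mm below its top, where it can be grasped from any side; z up.
- tin_mid (a point): Flat round metal tin, 65 mm diameter, 40 mm high. The point is on its axis half-way up. Not part of the kits: it stays within 30 mm of where it is.
- stencil_grip (a point): Upright plywood stencil board 76 mm wide (x), 5 thick (y), 70 high, with a grip tab on top (30 wide, 8 thick, 68 to 108 mm above the lower edge). The point: middle of the tab, 90 mm above the lower edge; z up. Symmetric under a half turn. It starts in a small fixed stand (25 mm high, lower edge 4 mm above the bench); lift it straight up 30 mm to clear the slot.
- rack_tray: Fixed brown tray with rack, 106 mm (x) by 288 mm (y), walls 15 mm high, 5 thick, floor 4 mm above the bench. Origin: centre of its underside; z up. Two open compartments, each 96 x 96 mm inside, centred at y = -91 and y = +10 mm (x = 0). The wooden rack fills the +y end.
- rack_slot (a point): Middle, free slot of the rack's three. The point: centre of the slot's floor, 4 mm above the bench; x along the slot, z up. Slot 8 mm wide (y), 84 long, between ridges with round tops 21 mm above the point. Fixed boards 76 wide, 5 thick, 60 mm high above the point stand in the outer slots, 18 mm to either side (y). Seated, the stencil board's point is 90 mm above this one.
- plain_tray: Fixed brown kit tray without a rack, 106 mm (its x) by 207 mm (its y), walls 15 mm high and 5 mm thick, floor 4 mm above the bench. Origin: centre of its underside; z up. Two open compartments, each 96 x 96 mm inside, have their centres at y = -50.5 mm and y = +50.5 mm (x = 0).

How it is judged:
At the end, for the whole second after the job is handed in: Each thing in its tray on the floor (6 mm), upright (0.15 rad), one per compartment, off centre at most 20 (cutters), 26 (short jar), 30 mm (tall jar); stencil board down in the free slot (6 mm high, 10 across, 15 along, 0.15 rad); all at rest; round cutter and tin within 30 mm of their start (((x of star_cutter_grip in the frame of rack_tray between -0.02 and 0.02 m and y of star_cutter_grip in the frame of rack_tray between -0.111 and -0.071 m and z of star_cutter_grip in the frame of rack_tray between 0.048 and 0.06 m and angle between each of star_cutter_grip, short_jar_mid's own z axis and vertical below 0.15 rad and x of short_jar_mid in the frame of rack_tray between -0.026 and 0.026 m and y of short_jar_mid in the frame of rack_tray between -0.016 and 0.036 m and z of short_jar_mid in the frame of rack_tray between 0.0355 and 0.0475 m) or (x of short_jar_mid in the frame of rack_tray between -0.026 and 0.026 m and y of short_jar_mid in the frame of rack_tray between -0.117 and -0.065 m and z of short_jar_mid in the frame of rack_tray between 0.0355 and 0.0475 m and angle between each of short_jar_mid, star_cutter_grip's own z axis and vertical below 0.15 rad and x of star_cutter_grip in the frame of rack_tray between -0.02 and 0.02 m and y of star_cutter_grip in the frame of rack_tray between -0.01 and 0.03 m and z of star_cutter_grip in the frame of rack_tray between 0.048 and 0.06 m)) and ((x of heart_cutter_grip in the frame of plain_tray between -0.02 and 0.02 m and y of heart_cutter_grip in the frame of plain_tray between -0.0705 and -0.0305 m and z of heart_cutter_grip in the frame of plain_tray between 0.048 and 0.06 m and angle between each of heart_cutter_grip, tall_jar_mid's own z axis and vertical below 0.15 rad and x of tall_jar_mid in the frame of plain_tray between -0.03 and 0.03 m and y of tall_jar_mid in the frame of plain_tray between 0.0205 and 0.0805 m and z of tall_jar_mid in the frame of plain_tray between 0.068 and 0.08 m) or (x of tall_jar_mid in the frame of plain_tray between -0.03 and 0.03 m and y of tall_jar_mid in the frame of plain_tray between -0.0805 and -0.0205 m and z of tall_jar_mid in the frame of plain_tray between 0.068 and 0.08 m and angle between each of tall_jar_mid, heart_cutter_grip's own z axis and vertical below 0.15 rad and x of heart_cutter_grip in the frame of plain_tray between -0.02 and 0.02 m and y of heart_cutter_grip in the frame of plain_tray between 0.0305 and 0.0705 m and z of heart_cutter_grip in the frame of plain_tray between 0.048 and 0.06 m)) and x of stencil_grip in the frame of rack_slot between -0.015 and 0.015 m and y of stencil_grip in the frame of rack_slot between -0.01 and 0.01 m and z of stencil_grip in the frame of rack_slot between 0.084 and 0.096 m and angle between stencil_grip's own z axis and vertical below 0.15 rad and angle between the x axis of stencil_grip and the x axis of rack_slot, either way round below 0.15 rad and linear speed of each of star_cutter, heart_cutter, short_jar, tall_jar, stencil below 0.02 m/s and distance of each of round_cutter_grip, tin_mid from where it was at the start of the episode below 0.03 m); the robot touches nothing.
It fails at once if the round cutter is carried off or knocked away (distance of round_cutter_grip from where it was at the start of the episode above 0.03 m).
It fails at once if the tin is carried off or knocked away (distance of tin_mid from where it was at the start of the episode above 0.03 m).
It also fails if it takes over 118 s, if anything falls off the work surface, if the arm or the gripper's body presses on something with over 40 N, if the wrist force passes 120 N, or if a joint passes its speed limit or range.

## Robot

A 7-joint arm with a two-finger parallel gripper is mounted at the origin on a cart in front of the work surface, level with it; the furniture and walls round the work are solid. World frame = base frame: x ahead of the robot, y to its left, z up, the work surface at z = 0. Lengths are in m, angles in rad, forces in N, time in s.
With the tool pointing down it reaches from about 0.425 to 0.875 m from the base axis. Payload 4.7 kg.
Tool frame: the origin (TCP) lies between the finger pads; the fingertips stand 14 mm ahead of it and the grasp point (between the pads) lies 5 mm behind it (finger_overhang is the distance from the TCP to the fingertips, in m); x points along the fingers, y is the direction in which the jaws open and shut, and the axes are right-handed (so a half turn about x gives the same grasp; the last joint's range is limited). The gripper opens to 85 mm and grips with 20 to 120 N. Pads are 22 mm wide; open, the fingers measure 114 mm over their backs; the gripper's body (76 mm by 85 mm) begins 54 mm behind the grasp point. The pads swing forward as they close: fully open they stand 13 mm farther back than shut.
Start: joints at [1.351, 0.321, -0.07, 1.45, 0.023, 1.371, -0.057], TCP at [0.151, -0.632, 0.245] pointing down, gripper open.
Joint ranges: [-2.86, 2.86], [-0.3, 2.09], [-1.38, 1.24], [0.06, 2.45], [-1.56, 4.7], [0.09, 2.05], [-2.69, 2.69]. Speed limits (rad/s): [2.57, 2.57, 3.14, 3.14, 3.14, 3.14, 3.14].

## Interface

Orientations are given as a 3x3 rotation matrix whose columns are the frame's x, y, z axes.
In Python, from station import * gives the robot as it stands. Calls block until the motion is done:
- goto(position, orientation): joint-space move of the TCP to a pose.
- move_straight(position, v=0.15, frame=None, until_force=None): straight line of the TCP; frame=None keeps the orientation; v is the mean speed in m/s. With until_force (N) it stops when the force on the tool has changed by that much, and returns True; else False.
- set_joints(angles): joint-space move.
- set_gripper(opening, squeeze=None): finger opening in m; squeeze is the grip in N (None keeps the last); returns when the fingers have stopped.
- sleep(seconds).
- solve_ik(position, orientation): joint angles nearest the present ones, or None.
- state(): the state.
- camera(name): name is "scene" or "top" or "wrist"; returns (picture, depth): 400x640x3 uint8, red, green, blue; 400x640 float32, m along the optical axis (not along the pixel's ray), 0 where there is no reading.
- camera_info(name): a dict with "intrinsics" (3x3 intrinsics, pixels), "eye" and "attitude" of the camera in the world. Camera axes: x right, y up, looking along -z (the intrinsics and any distortion apply to the point x, -y, -z); pixel columns grow to the right and rows downward; lengths in m; the calibration is good to about 2 mm. A picture is of the moment at which its call begins: read the wrist's pose just before it. camera_info takes no time and is no camera call; for the wrist camera it gives the pose at the moment of the call.
A pose or a line that the arm cannot do raises IKError and nothing moves.
- finish_job(): hands the job in, once; it reports no verdict.
Trained networks look in the newest picture that a camera, given by its name, has taken for a name from the list of things; names that differ only in an ending like _2 or _b are one class to them, and where a whole thing is asked for, a point or a joint stands for the part that bears it (a point fixed in the world has none). Each returns a list of dicts, best first, with "p" (0 to 1); they miss things now and then, are a little off and sometimes report something else, mostly with a low value. They report only what shows in the picture. A call takes as long as a camera call.
- silhouettes(camera, name): "mask" (400x640 bool, what is visible of it) and "box" ([left, top, right, bottom] as shares, 0 to 1, of the picture: columns of its width, rows of its height, round what is visible of it).
- place_of(camera, name): "at" ([row, column] as shares, 0 to 1, of the picture: columns of its width, rows of its height: a listed point, or the origin of a listed thing).
The state is a dict: "time": time; "qpos": joint angles; "dq": joint speeds; "joint_efforts": joint torques, N m; "ee_pos": TCP position; "orientation": TCP orientation; "wrist_force": force on the tool from outside, world axes, zero at the start; "moment": the same for the moment, N m; "width": finger opening in m.
Only numpy, scipy, OpenCV 4.12 (cv2) and the standard library are available. Lean on these libraries where they do the work, as an engineer would, in place of code of your own. Each camera call takes 0.05 s, during which the arm holds its last target.

## Working session

There is one attempt and no reset: what is moved stays moved. The work goes in short steps, each a Python script; the robot and the scene stay as the last script left them, time stands still between calls to the robot, and variables do not carry over. Pictures are saved under pics/ and viewed, and the job is handed in when it is done.

```bash
ls; mkdir -p pics
python3 - <<'E'
from station import *
import cv2,numpy as np
for n in ["scene","top","wrist"]:
    im,d=camera(n); cv2.imwrite(f"pics/{n}0.png",im[:,:,::-1]); i=camera_info(n); print(n,i)
s=state();print(s["time"],s["ee_pos"],s["orientation"],s["width"])
E
```

```text
pics
scene {'intrinsics': array([[417.67790905,   0.        , 318.98139766],
       [  0.        , 417.67790905, 205.84940882],
       [  0.        ,   0.        ,   1.        ]]), 'eye': array([0.15760516, 0.70857746, 0.80542929]), 'attitude': array([[-0.8955185 ,  0.31048394, -0.31882024],
       [-0.44470275, -0.59710409,  0.66761229],
       [ 0.01691403,  0.73963939,  0.67279082]])}
top {'intrinsics': array([[364.79432825,   0.        , 320.11571533],
       [  0.        , 364.79432825, 202.36824629],
       [  0.        ,   0.        ,   1.        ]]), 'eye': array([0.28756595, 0.02059131, 1.05219875]), 'attitude': array([[ 0.00998661,  0.98195787, -0.18883591],
       [-0.99969574,  0.01406394,  0.02026428],
       [ 0.02255445,  0.18857608,  0.98179955]])}
wrist {'intrinsics': array([[347.49778079,   0.        , 320.95347836],
       [  0.        , 347.49778079, 196.50327933],
       [  0.        ,   0.        ,   1.        ]]), 'eye': array([ 0.22029797, -0.61625174,  0.37237962]), 'attitude': array([[ 0.23161553,  0.93500496,  0.26855163],
       [-0.97280599,  0.22308485,  0.06230286],
       [-0.00165632, -0.27567894,  0.96124834]])}
0.15 [ 0.15045827 -0.63196172  0.24447027] [[-4.02824779e-04  2.31704515e-01 -9.72786130e-01]
 [ 1.39352319e-03 -9.72785135e-01 -2.31704855e-01]
 [-9.99998948e-01 -1.44893649e-03  6.89763423e-05]] 0.08531849700900301
```

View pics/top0.png

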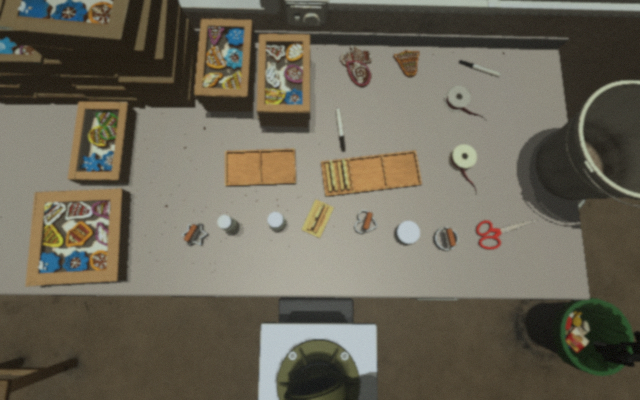

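View pics/scene0.png

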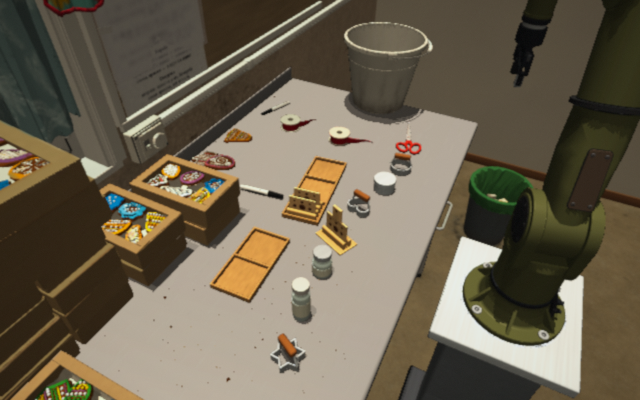

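```bash
cat > h.py <<'E'
from station import *
import cv2,numpy as np
NAMES=["star_cutter_grip","heart_cutter_grip","round_cutter_grip","short_jar_mid","tall_jar_mid","tin_mid","stencil_grip","rack_tray","rack_slot","plain_tray"]
Z=dict(star_cutter_grip=.05,heart_cutter_grip=.05,round_cutter_grip=.05,short_jar_mid=.0375,tall_jar_mid=.07,tin_mid=.02,stencil_grip=.094,rack_tray=0,rack_slot=.004,plain_tray=0)
def ray(info,u,v):
    K=info["intrinsics"];A=np.array(info["attitude"])
    c=np.array([(u-K[0,2])/K[0,0],-(v-K[1,2])/K[1,1],-1.])
    return np.array(info["eye"]),A@c
def atz(info,u,v,z):
    e,d=ray(info,u,v); return e+d*(z-e[2])/d[2]
def cloud(info,depth):
    v,u=np.mgrid[0:400,0:640]
    K=info["intrinsics"];A=np.array(info["attitude"])
    c=np.stack([(u-K[0,2])/K[0,0],-(v-K[1,2])/K[1,1],-np.ones_like(u,float)],-1)*depth[...,None]
    P=c@A.T+np.array(info["eye"]); P[depth<=0]=np.nan
    return P
def proj(info,P):
    K=info["intrinsics"];A=np.array(info["attitude"])
    c=A.T@(np.array(P)-info["eye"]); c=c/-c[2]
    return K[0,2]+K[0,0]*c[0],K[1,2]-K[1,1]*c[1]
E
python3 - <<'E'
from h import *
np.set_printoptions(precision=4,suppress=True)
for cam in ["top","scene"]:
    camera(cam);i=camera_info(cam)
    for n in NAMES:
        r=place_of(cam,n)
        for q in r[:2]:
            v,u=q["at"][0]*400,q["at"][1]*640
            print(cam,n,round(q["p"],2),round(u),round(v),atz(i,u,v,Z[n]))
print(state()["time"])
E
```

```text
top star_cutter_grip 0.81 190 233 [0.3903 0.3544 0.05  ]
top star_cutter_grip 0.42 374 173 [ 0.5666 -0.1524  0.05  ]
top heart_cutter_grip 0.64 368 221 [ 0.4286 -0.1343  0.05  ]
top round_cutter_grip 0.7 451 236 [ 0.3904 -0.363   0.05  ]
top short_jar_mid 0.74 276 218 [0.4366 0.124  0.0375]
top tall_jar_mid 0.71 231 222 [0.418  0.2416 0.07  ]
top tin_mid 0.75 410 233 [ 0.4014 -0.258   0.02  ]
top stencil_grip 0.4 314 213 [0.4439 0.0165 0.094 ]
top rack_tray 0.93 374 175 [ 0.5762 -0.1612  0.    ]
top rack_slot 0.77 339 177 [ 0.5677 -0.057   0.004 ]
top plain_tray 0.78 263 170 [0.5847 0.1692 0.    ]
scene star_cutter_grip 0.93 286 341 [0.3964 0.3456 0.05  ]
scene heart_cutter_grip 0.9 360 194 [ 0.4363 -0.1365  0.05  ]
scene round_cutter_grip 0.54 404 157 [ 0.3817 -0.3669  0.05  ]
scene short_jar_mid 0.9 322 258 [0.4321 0.1107 0.0375]
scene tall_jar_mid 0.63 301 296 [0.4133 0.251  0.07  ]
scene tin_mid 0.68 384 182 [ 0.4032 -0.2546  0.02  ]
scene stencil_grip 0.72 333 213 [0.4523 0.009  0.094 ]
scene rack_tray 0.98 315 190 [ 0.5812 -0.1472  0.    ]
scene rack_tray 0.28 252 264 [0.5921 0.1766 0.    ]
scene plain_tray 0.9 252 265 [0.5894 0.1819 0.    ]
1.25
```

```bash
cat > an.py <<'E'
from h import *
np.set_printoptions(precision=4,suppress=True)
C=dict(star=(.393,.35),heart=(.432,-.135),round=(.386,-.365),short=(.434,.117),tall=(.416,.246),tin=(.402,-.256),sten=(.448,.012))
H=dict(star=(.045,.07),heart=(.045,.07),round=(.045,.07),short=(.065,.09),tall=(.10,.125),tin=(.033,.05),sten=(.085,.13))
for cam in ["top","scene"]:
    im,d=camera(cam);i=camera_info(cam);P=cloud(i,d)
    np.savez(f"{cam}.npz",P=P,im=im)
    print(cam,"table z",np.nanmedian(P[(abs(P[...,0]-.5)<.05)&(abs(P[...,1]-.05)<.3)][:,2]))
    for k in C:
        c=np.array(C[k]);
        m=(np.hypot(P[...,0]-c[0],P[...,1]-c[1])<.055)&(P[...,2]>H[k][0])&(P[...,2]<H[k][1])
        Q=P[m]
        if len(Q)<4: print(k,len(Q));continue
        q=Q[:,:2].astype(np.float32); r=cv2.minAreaRect(q)
        w,V=np.linalg.eigh(np.cov(q.T)); a=np.degrees(np.arctan2(V[1,1],V[0,1]))
        print(k,len(Q),"mean",q.mean(0),"mid",np.array(r[0]),np.array(r[1]),"axis",a.round(1),"sd",np.sqrt(w),"zmax",Q[:,2].max(),np.median(Q[:,2]))
E
python3 an.py
```

```text
top table z 0.0006681371713516127
star 123 mean [0.3903 0.3505] mid [0.3909 0.3513] [0.0165 0.0485] axis 152.8 sd [0.0048 0.0141] zmax 0.061924252062342755 0.05686950060949414
heart 107 mean [ 0.4295 -0.1319] mid [ 0.4298 -0.1326] [0.0161 0.0484] axis 163.6 sd [0.0047 0.0144] zmax 0.0623230957304316 0.05740089664539716
round 121 mean [ 0.387  -0.3604] mid [ 0.3875 -0.3622] [0.0492 0.0174] axis -170.3 sd [0.0048 0.0142] zmax 0.06192011553339716 0.05746991863070472
short 206 mean [0.4269 0.1206] mid [0.427  0.1203] [0.0414 0.0406] axis -136.4 sd [0.0109 0.0111] zmax 0.0791283335087486 0.07471082875956137
tall 162 mean [0.4147 0.2484] mid [0.4148 0.2487] [0.0345 0.034 ] axis -146.9 sd [0.0092 0.0094] zmax 0.11435723696232725 0.10983106322592412
tin 421 mean [ 0.4015 -0.2481] mid [ 0.4023 -0.2481] [0.0625 0.0633] axis 118.4 sd [0.0162 0.0165] zmax 0.04613374352657118 0.04005166165689755
sten 42 mean [0.4415 0.0056] mid [0.4428 0.0053] [0.0078 0.0297] axis 156.2 sd [0.0024 0.0091] zmax 0.1158383400531664 0.11183033712972767
scene table z 0.0015212092153124024
star 226 mean [0.3902 0.355 ]
[... 273 characters left out ...]
 0.389  -0.3585] mid [ 0.3899 -0.3615] [0.0491 0.0212] axis -170.1 sd [0.0046 0.0144] zmax 0.06310815337451103 0.05716255184290242
short 245 mean [0.4271 0.1242] mid [0.4289 0.1213] [0.0397 0.0447] axis 122.6 sd [0.0109 0.0117] zmax 0.07961518460093875 0.07532438446766587
tall 250 mean [0.4151 0.252 ] mid [0.4166 0.2505] [0.0351 0.0361] axis 122.4 sd [0.0093 0.01  ] zmax 0.11413013398243688 0.11019170877625906
tin 282 mean [ 0.4019 -0.2441] mid [ 0.4036 -0.2486] [0.0637 0.0671] axis 106.2 sd [0.0165 0.0179] zmax 0.045198124289826946 0.041210786792015675
sten 108 mean [0.4435 0.0086] mid [0.4451 0.0075] [0.0111 0.0313] axis 158.5 sd [0.0023 0.0096] zmax 0.11562523380481493 0.10327895181146168
```

```bash
cat > tr.py <<'E'
from h import *
np.set_printoptions(precision=4,suppress=True)
for cam in ["top","scene"]:
    f=np.load(cam+".npz");P=f["P"];im=f["im"]
    for n,c,R in [("plain",(.59,.178),.12),("rack",(.577,-.155),.165)]:
        hsv=cv2.cvtColor(im,cv2.COLOR_RGB2HSV)
        m=(np.hypot(P[...,0]-c[0],P[...,1]-c[1])<R)&(P[...,2]>.009)&(P[...,2]<.02)&(hsv[...,1]>80)
        camera(cam)if 0 else None
        n_,lab,st,_=cv2.connectedComponentsWithStats(m.astype(np.uint8),connectivity=8)
        q=P[m][:,:2].astype(np.float32)
        r=cv2.minAreaRect(q); print(cam,n,len(q),r)
    m=(np.hypot(P[...,0]-.567,P[...,1]+.06)<.07)&(P[...,2]>.055)&(P[...,2]<.072)
    Q=P[m];print("boards",len(Q)); 
    q=Q[:,:2].astype(np.float32)
    cr,lab,ce=cv2.kmeans(q,2,None,(3,50,1e-5),5,cv2.KMEANS_PP_CENTERS)
    for k in range(2): print(ce[k],cv2.minAreaRect(q[lab[:,0]==k]))
E
python3 tr.py
python3 - <<'E'
import cv2
for n,(a,b,c,d) in dict(top0=(130,260,160,480),scene0=(140,380,200,440)).items():
    i=cv2.imread(f"pics/{n}.png")[a:b,c:d]; cv2.imwrite(f"pics/{n}c.png",cv2.resize(i,None,fx=2.4,fy=2.4,interpolation=2))
E
```

```text
top plain 477 ((0.5917490124702454, 0.1772623062133789), (0.10787344723939896, 0.20679160952568054), 2.5442612171173096)
top rack 682 ((0.5792204737663269, -0.1505342572927475), (0.10713602602481842, 0.2877815067768097), 7.857115745544434)
boards 114
[ 0.5446 -0.054 ] ((0.5454813241958618, -0.05346487835049629), (0.03657705709338188, 0.040800582617521286), 7.641351699829102)
[ 0.5827 -0.048 ] ((0.5831554532051086, -0.04821765422821045), (0.03951973468065262, 0.041110001504421234), 7.762669086456299)
scene plain 746 ((0.5926095843315125, 0.17639508843421936), (0.10732445120811462, 0.20977289974689484), 3.661097288131714)
scene rack 642 ((0.5802643299102783, -0.1509813666343689), (0.10642929375171661, 0.2947838604450226), 7.8424859046936035)
boards 211
[ 0.5476 -0.0519] ((0.5473464727401733, -0.052945271134376526), (0.03787742927670479, 0.04528700187802315), 8.46278190612793)
[ 0.5855 -0.0456] ((0.5856356620788574, -0.047358188778162), (0.03587429225444794, 0.04329638183116913), 10.28486442565918)
```

View pics/top0c.png

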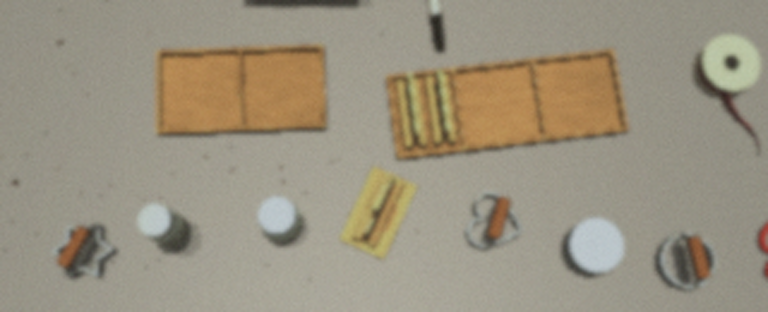

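View pics/scene0c.png

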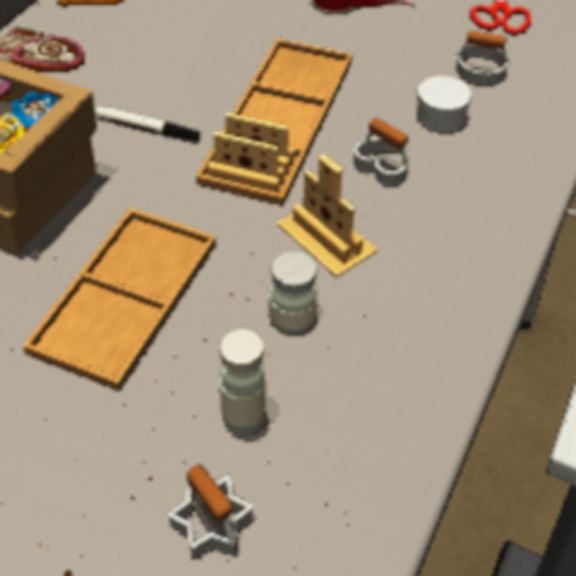

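```bash
cat >> h.py <<'E'
np.set_printoptions(precision=4,suppress=True)
def down(t):
    t=np.radians(t);c,s=np.cos(t),np.sin(t)
    return np.array([[0,c,s],[0,s,-c],[-1,0,0]],float)
def info():
    s=state();print("t",round(s["time"],2),"tcp",np.array(s["ee_pos"]),"w",round(s["width"],4),"F",np.array(s["wrist_force"]),"q",np.array(s["qpos"]));return s
E
python3 - <<'E'
from h import *
goto([.40,-.40,.3],down(-80)); info()
goto([.45,-.02,.29],down(-90)); info()
im,d=camera("wrist");i=camera_info("wrist")
P=cloud(i,d);np.savez("w1.npz",P=P,im=im,d=d)
cv2.imwrite("pics/w1.png",im[:,:,::-1]);print(i["eye"])
for n in ["stencil_grip","rack_slot","short_jar_mid","heart_cutter_grip","rack_tray"]:
    for q in place_of("wrist",n)[:1]:
        v,u=q["at"][0]*400,q["at"][1]*640; print(n,q["p"],u,v,atz(i,u,v,Z[n]))
info()
E
```

```text
t 2.65 tcp [ 0.3987 -0.4015  0.2997] w 0.0852 F [ 0.471  -0.1687 -0.0772] q [ 0.9752  0.1327 -0.2587  1.574   0.035   1.4398 -0.6849]
t 4.08 tcp [ 0.4502 -0.0216  0.29  ] w 0.0854 F [-0.1093 -0.6571 -0.7152] q [ 0.6744 -0.1244 -0.6208  1.8262 -0.073   1.4171 -1.5047]
[ 0.5219 -0.0222  0.4179]
stencil_grip 0.71 419.58399999999995 180.4 [ 0.4448 -0.1162  0.094 ]
rack_slot 0.6 347.96799999999996 51.0 [ 0.5706 -0.052   0.004 ]
short_jar_mid 0.61 193.28 181.0 [0.4313 0.1219 0.0375]
heart_cutter_grip 0.56 421.184 179.07999999999998 [ 0.4358 -0.1306  0.05  ]
rack_tray 0.55 437.88800000000003 40.72 [ 0.5814 -0.1517  0.    ]
t 4.38 tcp [ 0.4501 -0.0206  0.2899] w 0.085 F [-0.1622  0.2168  0.0005] q [ 0.6739 -0.1246 -0.622   1.8264 -0.0737  1.4172 -1.505 ]
```

View pics/w1.png

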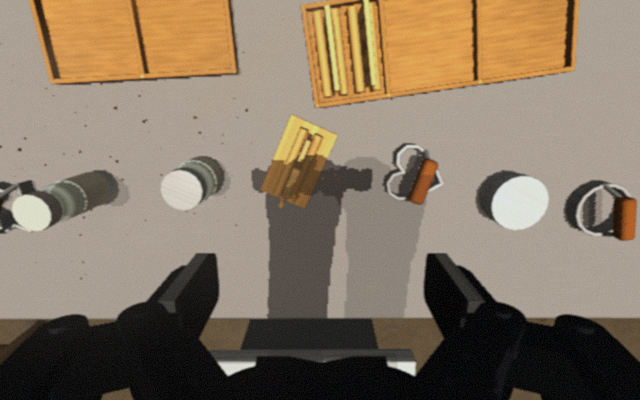

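```bash
cat > sl.py <<'E'
from h import *
import sys
a=np.radians(7.85);R=np.array([[np.cos(a),-np.sin(a)],[np.sin(a),np.cos(a)]]);T=np.array([.5798,-.1508])
for f in sys.argv[1:]:
    z=np.load(f);P=z["P"]
    m=(np.hypot(P[...,0]-.565,P[...,1]+.05)<.075)&(P[...,2]>.058)&(P[...,2]<.072)
    q=(P[m][:,:2]-T)@R
    hist,e=np.histogram(q[:,1],np.arange(.06,.15,.002)); print(f,hist, e[0])
    for lo,hi in [(.07,.0985),(.1025,.14)]:
        s=q[(q[:,1]>lo)&(q[:,1]<hi)]; w,V=np.linalg.eigh(np.cov(s.T)); 
        print(len(s),s.mean(0),"mid x",(s[:,0].min()+s[:,0].max())/2,np.ptp(s[:,0]),np.ptp(s[:,1]),"ang",7.85+np.degrees(np.arctan(V[1,1]/V[0,1])))
    m=(np.hypot(P[...,0]-.444,P[...,1]-.006)<.03)&(P[...,2]>.104)&(P[...,2]<.12)
    Q=P[m][:,:2].astype(np.float32);w,V=np.linalg.eigh(np.cov(Q.T)); print("tab",len(Q),Q.mean(0),cv2.minAreaRect(Q),np.degrees(np.arctan(V[1,1]/V[0,1])),np.median(P[m][:,2]))
    m=(np.hypot(P[...,0]-.444,P[...,1]-.006)<.06)&(P[...,2]>.018)&(P[...,2]<.031)
    Q=P[m][:,:2].astype(np.float32)
    if len(Q)>20: print("stand/ridge",len(Q),cv2.minAreaRect(Q))
    m=(np.hypot(P[...,0]-.444,P[...,1]-.006)<.06)&(P[...,2]>.065)&(P[...,2]<.08)
    Q=P[m][:,:2].astype(np.float32)
    if len(Q)>20: print("shoulders",len(Q),cv2.minAreaRect(Q))
E
python3 sl.py top.npz scene.npz w1.npz
python3 - <<'E'
from h import *
P=np.load("w1.npz")["P"]
C=dict(heart=(.43,-.132,.045,.07),short=(.428,.121,.065,.09),tall=(.415,.2495,.1,.125),tin=(.402,-.248,.033,.05),round=(.388,-.362,.045,.07))
for k,(x,y,a,b) in C.items():
    m=(np.hypot(P[...,0]-x,P[...,1]-y)<.05)&(P[...,2]>a)&(P[...,2]<b);Q=P[m][:,:2].astype(np.float32);print(k,len(Q),cv2.minAreaRect(Q),np.median(P[m][:,2]))
E
```

```text
top.npz [ 0  0  0  0  0  0  0  0  0  0 14 19 18  1  0  0  0  0  0  0  0  0  0  0
  0  0  0  0 14 18 21  0  0  0  0  0  0  0  0  0  0  0  0  0] 0.06
52 [-0.0011  0.0833] mid x -0.0016387667787591195 0.07359838218211039 0.00544960796652888 ang 7.710849637018422
53 [-0.0011  0.1193] mid x -0.0009033361957307071 0.07604545845010174 0.005243359052181706 ang 7.906022760808455
tab 36 [0.4428 0.0054] ((0.44306647777557373, 0.005201928783208132), (0.007789211813360453, 0.02918979898095131), 67.06364440917969) -24.048744350752845 0.11207608413397768
stand/ridge 182 ((0.4423587918281555, 0.005767606198787689), (0.027966555207967758, 0.08397737145423889), 65.91448211669922)
shoulders 35 ((0.4430540204048157, 0.005159830674529076), (0.005389444530010223, 0.07579636573791504), 65.86042785644531)
scene.npz [ 0  0  0  0  0  0  0  0  0  5  5 27 32 12  4  0  0  0  0  0  0  0  0  0
  0  0  0  5 10 24 28 17  0  0  0  0  0  0  0  0  0  0  0  0] 0.06
85 [0.0001 0.0842] mid x 0.0005230872111111999 0.07614945486037783 0.011340293367973348 ang 8.601886390634487
84 [-0.0006  0.1199] mid x 0.000422301454056660
[... 1307 characters left out ...]
1640625)
heart 760 ((0.43342265486717224, -0.13153095543384552), (0.016140559688210487, 0.049938902258872986), 72.69464874267578) 0.05642727625670113
short 1440 ((0.4307711720466614, 0.1217881441116333), (0.042069531977176666, 0.04295884817838669), 9.831514358520508) 0.07421397748569986
tall 1377 ((0.41826575994491577, 0.24953818321228027), (0.03582087904214859, 0.036901529878377914), 17.819223403930664) 0.10909022089855952
tin 2516 ((0.4049364924430847, -0.24730554223060608), (0.06432610750198364, 0.06425944715738297), 88.10783386230469) 0.03901266476741766
round 915 ((0.3904435634613037, -0.36052206158638), (0.04969395324587822, 0.01773403398692608), 10.236469268798828) 0.05567651339394081
```

```bash
cat >> h.py <<'E'
a_=np.radians(7.87);RT=np.array([[np.cos(a_),-np.sin(a_)],[np.sin(a_),np.cos(a_)]]);TT=np.array([.5798,-.1508])
def rack(x,y): return TT+RT@np.array([x,y])
b_=np.radians(2.9);RP=np.array([[np.cos(b_),-np.sin(b_)],[np.sin(b_),np.cos(b_)]]);TP=np.array([.5925,.1770])
def plain(x,y): return TP+RP@np.array([x,y])
SLOT=rack(.0005,.1016)
E
python3 - <<'E'
from h import *
print(SLOT)
for n,p,z,ts in [("sten",(.4448,.0062),.092,(-114,66)),("slot",SLOT,.092,(-82.1,97.9)),("heart",(.4315,-.1315),.045,(73.5,-106.5)),("star",(.3925,.352),.045,(63,-117)),("short",(.429,.121),.0325,(-90,0,90,-45,45)),("tall",(.4165,.2495),.065,(-90,0,90,-45,45)),
 ("p-",plain(0,-.0505),.05,(73.5,-106.5,-90)),("p+",plain(0,.0505),.07,(-90,-60,0,90)),("r-",rack(0,-.091),.05,(63,-117,-82)),("r0",rack(0,.01),.04,(-82,8,63,-117,98))]:
    for t in ts:
        r=[solve_ik(np.array([*p,zz]),down(t)) for zz in (z,z+.12)]
        print(n,t,p,[None if q is None else np.array(q) for q in r])
E
```

```text
[ 0.5664 -0.0501]
sten -114 (0.4448, 0.0062) [array([ 0.6627,  0.0675, -0.7476,  2.0941,  0.0546,  0.9986, -2.1031]), array([ 0.6769, -0.093 , -0.7028,  1.9554, -0.0631,  1.2578, -1.994 ])]
sten 66 (0.4448, 0.0062) [array([ 0.4864,  0.054 , -0.5676,  2.099 ,  0.0345,  0.9973,  1.0527]), array([ 0.4606, -0.0877, -0.5024,  1.961 , -0.0443,  1.2577,  1.1255])]
slot -82.1 [ 0.5664 -0.0501] [array([ 0.6115,  0.3494, -0.6671,  1.8114,  0.2446,  1.0644, -1.579 ]), array([ 0.6429,  0.2284, -0.6874,  1.6841,  0.1504,  1.2829, -1.5076])]
slot 97.9 [ 0.5664 -0.0501] [array([ 0.9769,  0.5641, -1.176 ,  1.8011,  0.5665,  1.1668,  1.3279]), array([ 1.0044,  0.3804, -1.1748,  1.6743,  0.3605,  1.3301,  1.4757])]
heart 73.5 (0.4315, -0.1315) [array([ 0.6418,  0.1334, -0.4224,  2.1277,  0.07  ,  0.8933,  1.4616]), array([ 0.5966, -0.0317, -0.3514,  2.0143, -0.0119,  1.1571,  1.533 ])]
heart -106.5 (0.4315, -0.1315) [array([ 0.7735,  0.1466, -0.5608,  2.1236,  0.0997,  0.8961, -1.7036]), array([ 0.7808, -0.0279, -0.5311,  2.0088, -0.0154,  1.1569, -1.6027])]
star 63 (0.3925, 0.352) [array([ 0.033 ,  0
[... 3827 characters left out ...]
03,  1.1997, -1.3801])]
r0 8 [ 0.5784 -0.1409] [array([ 0.6623,  0.4514, -0.5671,  1.7836,  0.2843,  0.9888,  0.1223]), array([ 0.6768,  0.3135, -0.5749,  1.6834,  0.181 ,  1.1982,  0.1976])]
r0 63 [ 0.5784 -0.1409] [array([ 0.7063,  0.4651, -0.6229,  1.782 ,  0.317 ,  0.9961,  1.0586]), array([ 0.7049,  0.3199, -0.6099,  1.6825,  0.1945,  1.2004,  1.1476])]
r0 -117 [ 0.5784 -0.1409] [array([ 0.6864,  0.4587, -0.5975,  1.7827,  0.302 ,  0.9927, -2.0722]), array([ 0.7271,  0.3254, -0.6377,  1.6817,  0.2055,  1.2023, -2.002 ])]
r0 98 [ 0.5784 -0.1409] [array([ 1.0844,  0.736 , -1.1811,  1.7705,  0.7431,  1.1625,  1.3803]), array([ 1.1   ,  0.5273, -1.1764,  1.6706,  0.5049,  1.2885,  1.5357])]
```

Reach is fine everywhere. Stencil first: grasp, lift, check over the slot.

Run:
```python
from h import *
p=np.array([.4448,.0062])
set_gripper(.035,40)
goto([*p,.16],down(-114.1)); sleep(.3)
move_straight([*p,.092],v=.1); info()
set_gripper(0,40); info()
move_straight([*p,.185],v=.15); info()
goto([*SLOT,.185],down(-82.13)); sleep(.4); info()
im,d=camera("top");np.savez("t2.npz",P=cloud(camera_info("top"),d),im=im);cv2.imwrite("pics/t2.png",cv2.resize(im[100:260,200:460,::-1],None,fx=3,fy=3))
im,d=camera("scene");np.savez("s2.npz",P=cloud(camera_info("scene"),d),im=im);cv2.imwrite("pics/s2.png",cv2.resize(im[60:260,220:420,::-1],None,fx=3,fy=3))
im,d=camera("wrist");np.savez("w2.npz",P=cloud(camera_info("wrist"),d),im=im);cv2.imwrite("pics/w2.png",im[:,:,::-1])
info()
```

```text
t 6.64 tcp [0.4453 0.0063 0.0924] w 0.035 F [ 1.5476 -0.4627  0.401 ] q [ 0.6518  0.0663 -0.7365  2.0936  0.0529  0.9987 -2.1036]
t 6.99 tcp [0.4454 0.0061 0.0927] w 0.0075 F [ 0.3049 -0.2225  2.9441] q [ 0.6519  0.0657 -0.7365  2.0934  0.0532  0.9987 -2.1038]
t 7.76 tcp [0.4441 0.0062 0.1841] w 0.0074 F [ 0.3891  0.3868 -1.0079] q [ 0.6791 -0.0654 -0.7179  1.993  -0.0463  1.1998 -2.0123]
t 8.76 tcp [ 0.5661 -0.0499  0.1854] w 0.0073 F [ 0.622  -0.7438 -1.3337] q [ 0.6668  0.2556 -0.7205  1.7175  0.1786  1.2347 -1.5298]
t 8.91 tcp [ 0.5663 -0.0501  0.1853] w 0.0075 F [-0.0863 -0.9222 -0.7603] q [ 0.6669  0.2564 -0.7203  1.717   0.1786  1.2347 -1.5298]
```

View pics/s2.png

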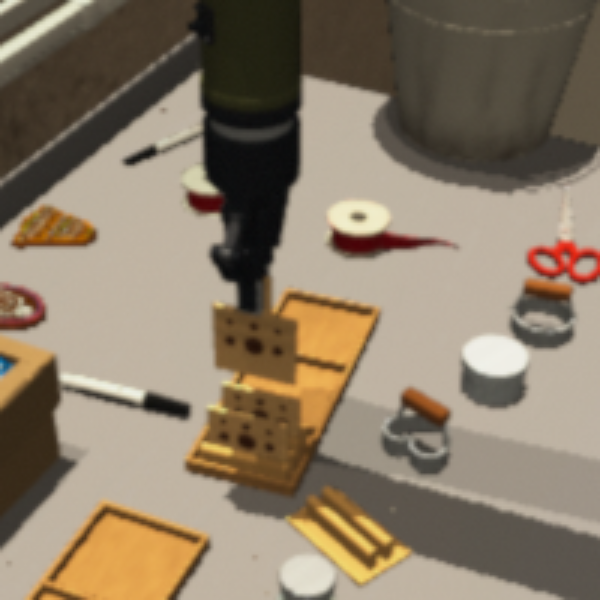

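View pics/w2.png

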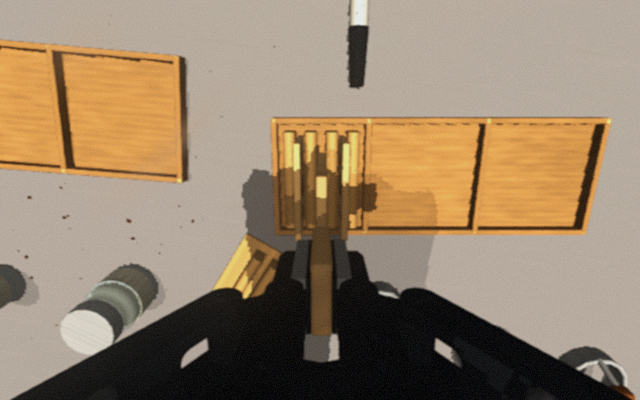

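Run:
```python
from h import *
R=RT
for f in ["w2.npz","s2.npz","t2.npz"]:
    P=np.load(f)["P"]
    L=(P[...,:2]-TT)@R
    near=(abs(L[...,0])<.06)&(abs(L[...,1]-.1016)<.05)
    for nm,lo,hi in [("board",.13,.160),("boardtop",.155,.172),("fix",.055,.07)]:
        m=near&(P[...,2]>lo)&(P[...,2]<hi)
        l=L[m]
        if nm!="fix":
            l=l[abs(l[:,1]-.1016)<.012]
            if len(l)>20:
                k=np.polyfit(l[:,0],l[:,1],1); print(f,nm,len(l),"x",l[:,0].min(),l[:,0].max(),"y",np.median(l[:,1]),l[:,1].min(),l[:,1].max(),"slope",k)
        else:
            for s in (l[l[:,1]<.1],l[l[:,1]>.1035]):
                if len(s)>10: print(f,nm,len(s),"x",s[:,0].min(),s[:,0].max(),"y",np.median(s[:,1]),s[:,1].min(),s[:,1].max())
```

```text
w2.npz board 117 x 0.037996651375312065 0.0392882381050888 y 0.10105441827026718 0.09878710782524668 0.1037039281088258 slope [0.3275 0.0885]
w2.npz boardtop 726 x 0.014348235634421157 0.039327801197297306 y 0.10105842162878101 0.09748074857758526 0.10511700070871578 slope [0.0037 0.1011]
w2.npz fix 701 x -0.0349889257404938 0.04047493018482657 y 0.08371057356873479 0.08095776885472565 0.08608562521567081
w2.npz fix 699 x -0.034750841733715364 0.04042725671905711 y 0.11921062300804283 0.11677929032495873 0.12200070194831376
s2.npz board 257 x -0.03868601853049854 0.037696183400369884 y 0.10275364905014302 0.09545776358944226 0.10765795040731112 slope [0.0065 0.1027]
s2.npz boardtop 136 x -0.03868601853049854 0.037696183400369884 y 0.10273295850368186 0.09754359328701452 0.10775529236389138 slope [0.0045 0.1026]
s2.npz fix 106 x -0.03724440594226584 0.03928738421663866 y 0.08428837551265811 0.07843030072188407 0.08893848908115971
s2.npz fix 105 x -0.03645923778356745 0.037273755883479816 y 0.12055984914062001 0.11420387263558077 0.12538926844017328
t2.npz board 21 x -0.03970407048528828 -0.004472941863217832 y 0.10358616158789148 0.09980819877276129 0.10389137634620606 slope [0.0484 0.1043]
t2.npz boardtop 28 x -0.040118295983856946 -0.008967273782144129 y 0.1020757078522809 0.09928189436676746 0.11155748468226839 slope [0.1059 0.1052]
t2.npz fix 14 x -0.03715708534638645 0.009513068286672477 y 0.08489607008525471 0.08404468739460713 0.0856279082591541
t2.npz fix 53 x -0.038527945055181104 0.030707667837696132 y 0.11930845147265277 0.11647502947136175 0.12183926719769912
```

Run:
```python
from h import *
S=SLOT+RT@np.array([.0010,.0002])
move_straight([*S,.125],v=.1); sleep(.2); info()
r=move_straight([*S,.0925],v=.04,until_force=12); print(r); s=info()
im,d=camera("scene");cv2.imwrite("pics/s3.png",cv2.resize(im[100:260,220:420,::-1],None,fx=3,fy=3))
```

```text
t 9.86 tcp [ 0.5679 -0.0498  0.1258] w 0.0076 F [ 0.417  -0.088  -0.2784] q [ 0.6452  0.3182 -0.7053  1.7782  0.227   1.1264 -1.5669]
True
t 10.65 tcp [ 0.5667 -0.0497  0.0928] w 0.0072 F [-0.8386 -0.5515  4.386 ] q [ 0.6309  0.3566 -0.6929  1.8076  0.2568  1.0711 -1.5893]
```

View pics/s3.png

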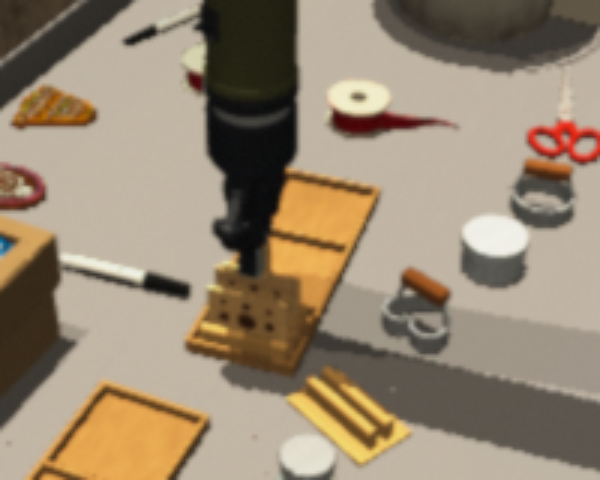

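```bash
cat >> h.py <<'E'
def pick(p,z,t,op,sq,zup):
    set_gripper(op,sq) if abs(state()["width"]-op)>.004 else None
    goto([*p,max(z+.07,.13)],down(t)); sleep(.15)
    move_straight([*p,z],v=.12); sleep(.1)
    set_gripper(0,sq); s=info()
    move_straight([*p,zup],v=.2); info()
    return s["ee_pos"][2]
def place(p,z,t,op,zup,pre=.05):
    goto([*p,zup],down(t)); sleep(.2)
    move_straight([*p,z+.02],v=.2)
    hit=move_straight([*p,z],v=.05,until_force=8); print("hit",hit); info()
    set_gripper(op); sleep(.1)
    move_straight([*p,zup],v=.2); info()
def snap(tag,cams=("top","scene")):
    for c in cams:
        im,d=camera(c);i=camera_info(c);np.savez(f"{tag}_{c}.npz",P=cloud(i,d),im=im);cv2.imwrite(f"pics/{tag}_{c}.png",im[:,:,::-1])
E
python3 - <<'E'
from h import *
set_gripper(.03); sleep(.1)
move_straight([*(SLOT+RT@np.array([.001,.0002])),.2],v=.15)
info()
z=pick((.4315,-.1315),.046,-106.7,.04,40,.2)
place(plain(0,-.0505),z+.0045,-90,.04,.2)
snap("a")
E
```

```text
t 12.02 tcp [ 0.5667 -0.0499  0.199 ] w 0.0298 F [0.5348 0.0199 0.1284] q [ 0.6684  0.2502 -0.7229  1.6948  0.172   1.2667 -1.5253]
t 14.43 tcp [ 0.4319 -0.1318  0.0466] w 0.0153 F [-1.0726 -0.7454  3.3066] q [ 0.852   0.1539 -0.6434  2.1198  0.1182  0.9007 -1.7216]
t 15.35 tcp [ 0.4306 -0.1312  0.1987] w 0.0154 F [-0.326  -0.7232 -0.6794] q [ 0.9006 -0.0619 -0.6337  1.9631 -0.0392  1.2309 -1.5812]
hit True
t 17.96 tcp [0.5949 0.1262 0.0507] w 0.0154 F [-0.5063 -0.6756  5.4902] q [ 0.4293  0.558  -0.8654  1.7363  0.4772  1.0728 -2.1676]
t 19.32 tcp [0.5944 0.1261 0.1987] w 0.0401 F [-0.0661  0.3551  0.1828] q [ 0.4994  0.411  -0.9536  1.5955  0.343   1.3179 -2.0741]
```

View pics/a_scene.png

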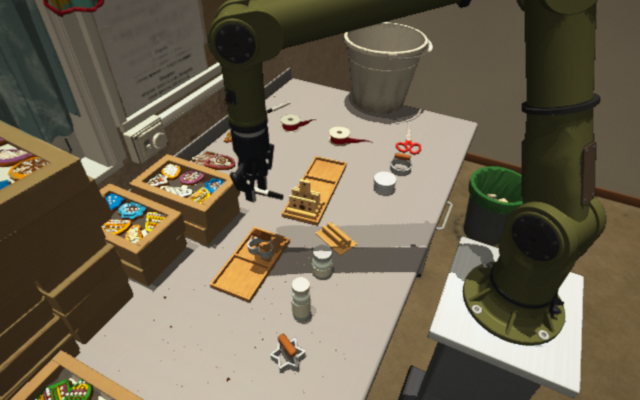

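Heart stands in the plain tray (262,245) and the stencil is in the rack. Now the tall jar.

Run:
```python
from h import *
z=pick((.4165,.2495),.066,0,.07,40,.24)
place(plain(0,.0505),z+.0045,0,.065,.24)
snap("b",("scene",))
```

```text
t 22.38 tcp [0.4168 0.2497 0.0667] w 0.0385 F [-1.3936 -0.9514  6.25  ] q [ 0.3981  0.325  -1.0991  2.0175  0.3456  0.9997 -0.871 ]
t 23.4 tcp [0.4158 0.249  0.2388] w 0.0388 F [ 0.4703  0.1338 -1.6734] q [ 0.6343  0.023  -1.2221  1.8237  0.022   1.3121 -0.5935]
hit True
t 25.72 tcp [0.5899 0.2272 0.0708] w 0.0385 F [-0.6097 -0.4794  5.282 ] q [ 0.4528  0.7975 -1.2293  1.6543  0.7841  1.2699 -0.9356]
t 27.19 tcp [0.5895 0.2269 0.2386] w 0.0651 F [ 0.2931  0.1394 -1.3277] q [ 0.4844  0.6341 -1.3201  1.4755  0.612   1.505  -0.8278]
```

View pics/b_scene.png

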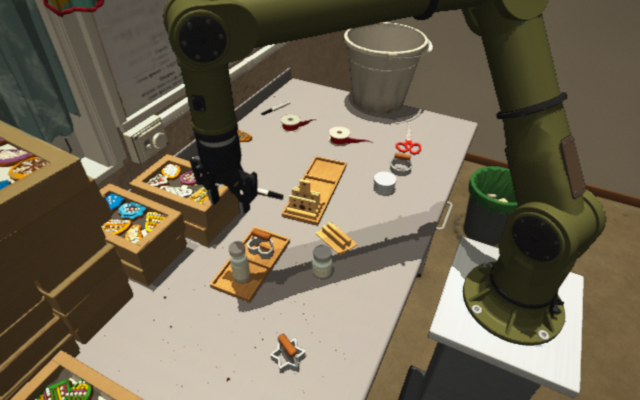

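Run:
```python
from h import *
set_joints([0.6,-0.1244,-0.55,1.8262,-0.073,1.4171,0.0]); info()
z=pick((.429,.121),.034,8,.075,40,.21)
place(rack(0,.01),z+.0045,8,.072,.21)
set_joints([0.5,-0.1,-0.6,1.8262,-0.073,1.4171,0.3])
snap("c",("scene",))
z=pick((.3920,.352),.046,63,.04,40,.2)
```

```text
t 28.36 tcp [ 0.4511 -0.0193  0.2916] w 0.065 F [ 0.0892  0.5692 -0.5264] q [ 0.5995 -0.1229 -0.5525  1.8264 -0.0729  1.4167 -0.0008]
t 31.07 tcp [0.4295 0.121  0.0347] w 0.0464 F [-1.2686 -1.1481  5.9298] q [ 0.4017  0.1852 -0.7737  2.1363  0.1689  0.8783 -0.332 ]
t 32.1 tcp [0.4281 0.1208 0.2087] w 0.0468 F [-0.1537  0.1803 -1.1554] q [ 0.4809 -0.0906 -0.7646  1.9569 -0.0664  1.253  -0.121 ]
hit True
t 34.8 tcp [ 0.5781 -0.141   0.0388] w 0.0464 F [-1.3521 -0.188   3.9046] q [ 0.5921  0.4345 -0.4793  1.7871  0.2365  0.9776  0.157 ]
t 36.27 tcp [ 0.5776 -0.1408  0.2086] w 0.0721 F [ 0.0116  0.0296 -0.4008] q [ 0.6318  0.2668 -0.5171  1.6262  0.1356  1.289   0.2311]
t 40.42 tcp [0.3924 0.3523 0.0466] w 0.015 F [-0.5098  0.3639  2.8355] q [ 0.0833  0.443  -1.0071  1.9372  0.4451  1.0025 -0.0284]
t 41.33 tcp [0.3915 0.3512 0.1988] w 0.0151 F [ 0.265  -0.0077 -1.1224] q [ 0.245   0.2397 -1.1458  1.789   0.2287  1.262   0.1385]
```

View pics/c_scene.png

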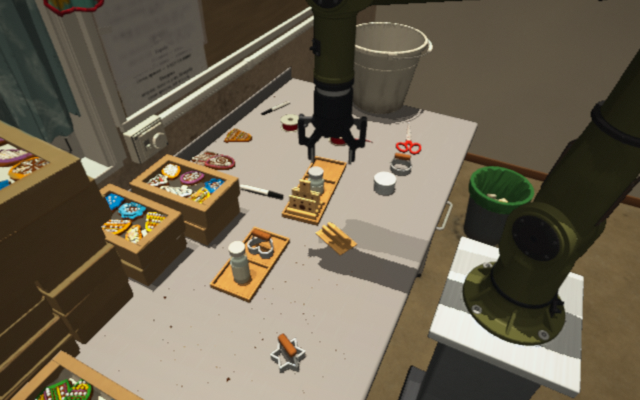

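Run:
```python
from h import *
goto([.44,.05,.27],down(30))
place(rack(0,-.091),.0466+.0045,30,.04,.22)
goto([.40,-.40,.35],down(-80)); sleep(.3); info()
snap("d",("top","scene"))
for cam in ["top","scene"]:
    i=camera_info(cam)
    for n in NAMES[:7]:
        for q in place_of(cam,n)[:1]:
            z=Z[n]+(.004 if n in("star_cutter_grip","heart_cutter_grip","short_jar_mid","tall_jar_mid") else 0)
            p=atz(i,q["at"][1]*640,q["at"][0]*400,z)[:2]; print(cam,n,round(q["p"],2),p,"rackf",RT.T@(p-TT),"plainf",RP.T@(p-TP))
    P=np.load(f"d_{cam}.npz")["P"]
    for k,c,lo,hi in [("star",rack(0,-.091),.046,.075),("short",rack(0,.01),.07,.09),("heart",plain(0,-.0505),.046,.075),("tall",plain(0,.0505),.1,.13),("sten",SLOT,.1,.13),("tin",(.402,-.248),.033,.05),("round",(.388,-.362),.045,.07)]:
        m=(np.hypot(P[...,0]-c[0],P[...,1]-c[1])<.045)&(P[...,2]>lo)&(P[...,2]<hi);Q=P[m]
        if len(Q)<5: print(k,len(Q));continue
        r=cv2.minAreaRect(Q[:,:2].astype(np.float32)); p=np.array(r[0]); f=RT.T@(p-TT) if k in("star","short","sten") else RP.T@(p-TP)
        print(cam,k,len(Q),p,"frame",f,np.array(r[1]),round(r[2],1),"z",np.median(Q[:,2]),Q[:,2].max())
```

```text
hit True
t 45.33 tcp [ 0.592  -0.241   0.0506] w 0.0152 F [ 0.9005 -0.2012  3.9502] q [ 1.086   0.6958 -1.01    1.6519  0.6346  1.1578  0.4368]
t 46.78 tcp [ 0.5915 -0.241   0.2186] w 0.0396 F [-0.5151  0.2439 -0.2561] q [ 1.146   0.5501 -1.1234  1.4863  0.4962  1.4204  0.5282]
t 48.27 tcp [ 0.4005 -0.3995  0.3495] w 0.0401 F [ 0.0889 -0.5074 -0.158 ] q [ 1.486   0.1904 -0.8633  1.4696  0.1437  1.5484 -0.7663]
top star_cutter_grip 0.76 [ 0.5926 -0.2354] rackf [ 0.0011 -0.0855] plainf [-0.0207 -0.4118]
top heart_cutter_grip 0.48 [0.5939 0.1238] rackf [0.0516 0.2701] plainf [-0.0013 -0.0532]
top round_cutter_grip 0.66 [ 0.3955 -0.3563] rackf [-0.2107 -0.1784] plainf [-0.2237 -0.5227]
top short_jar_mid 0.51 [ 0.5773 -0.1392] rackf [-0.0009  0.0118] plainf [-0.0312 -0.3151]
top tall_jar_mid 0.75 [0.5856 0.228 ] rackf [0.0577 0.3744] plainf [-0.0043  0.0513]
top tin_mid 0.8 [ 0.4039 -0.2509] rackf [-0.1879 -0.0751] plainf [-0.21   -0.4178]
top stencil_grip 0.52 [ 0.5697 -0.0437] rackf [0.0046 0.1075] plainf [-0.034  -0.2192]
top star 103 [ 0.5898 -0.2396] frame [-0.0022 -0.0893] [0.0162 0
[... 1520 characters left out ...]
 150 [ 0.5782 -0.1397] frame [-0.      0.0112] [0.0413 0.0426] 8.2 z 0.07976661146272296 0.08338997708732354
scene heart 151 [0.5939 0.1257] frame [-0.0012 -0.0513] [0.0178 0.0497] 88.5 z 0.060824069021827354 0.06595374568672607
scene tall 226 [0.5884 0.2277] frame [-0.0015  0.0509] [0.0352 0.036 ] 30.4 z 0.11390113298519872 0.11827402516904206
scene sten 59 [ 0.5648 -0.0496] frame [-0.001   0.1023] [0.0283 0.0102] 12.8 z 0.10979586611598446 0.11484562113998587
scene tin 280 [ 0.4041 -0.2472] frame [-0.2096 -0.4141] [0.063 0.065] 45.9 z 0.04101254105183816 0.045975340484394
scene round 98 [ 0.3892 -0.3627] frame [-0.2303 -0.5287] [0.0489 0.0232] 12.2 z 0.05683709322463132 0.06174031904685828
```

```bash
python3 -c "
import cv2
i=cv2.imread('pics/d_scene.png')[130:330,190:450];cv2.imwrite('pics/d_sc.png',cv2.resize(i,None,fx=3,fy=3,interpolation=2))"
```

```text
(no output)
```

View pics/d_sc.png

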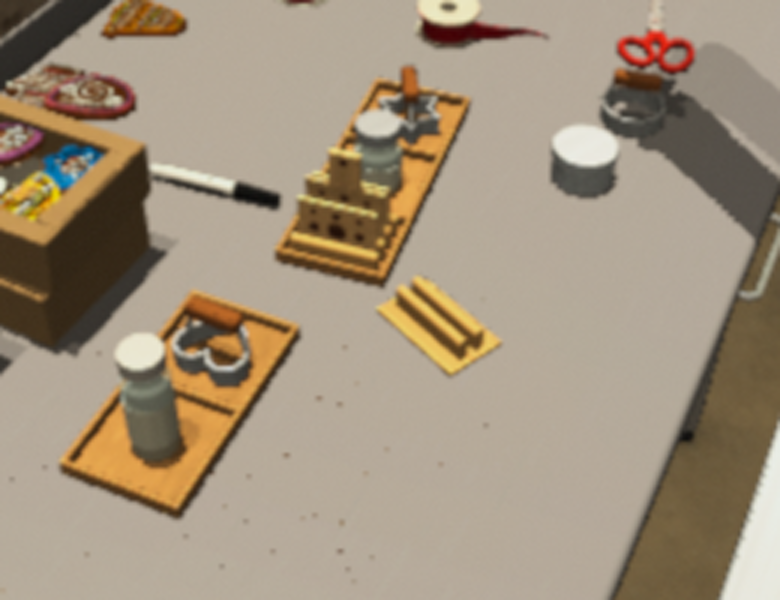

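View pics/d_top.png

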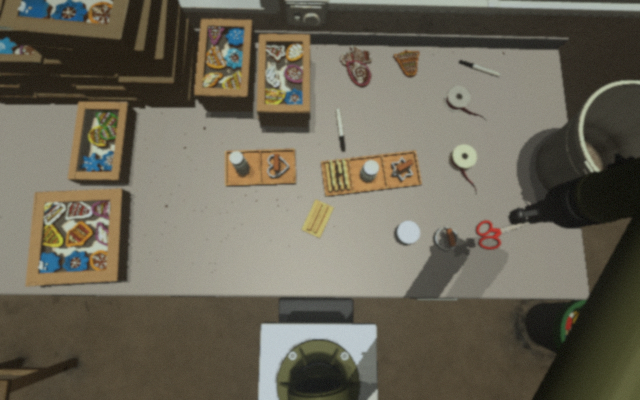

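```bash
python3 -c "
from station import *
print(finish_job())"
```

```text
the job is handed in; nothing more can be done
None
```

Both kits are made up and I handed the job in about 49 s into the 118 s allowed. `finish_job()` reports no verdict, so the result below rests on my own camera checks.

- **Rack tray:** it holds the star cutter, the short jar and the stencil board, which is down in the free slot.
- **Plain tray:** it holds the heart cutter and the tall jar.

My last depth checks used the top and scene cameras, with the arm clear:

| Thing | Measured off target | Height |
|---|---|---|
| Star cutter | at most about 4 mm from compartment centre | on the tray floor, about 4 mm above its bench height |
| Heart cutter | at most about 4 mm | on the tray floor |
| Short jar | at most about 3 mm | on the tray floor |
| Tall jar | at most about 3 mm | on the tray floor |
| Stencil board | under 1 mm across the slot, about 3 mm along it | same top height as in its stand, which has the same floor height |

- **Round cutter and tin:** they measured within about 1.5 mm of where they started.
- **Upright and at rest:** everything stands upright in the pictures. I did not measure tilt separately, or movement over time.
- **Disagreements:** the `place_of` network located the heart cutter at the stencil rack in the last scene picture. Depth and the picture itself show the cutter in the plain tray. The top and scene cameras otherwise agreed to within 3 mm by depth, and an earlier wrist view read 1 to 4 mm further out than they did.

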